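Park the indexing plunger of the wiring-board fixture

TASK

On the bench stand two swivel fixtures, each locked by a spring plunger. Release the one that carries the wiring board: pull its red handle straight up, twist it clockwise (seen from above) into its rest notch and let go, so that the plunger stays held up. Leave the empty fixture's black-handled plunger locked.

Things in the scene. Friction and masses are not known exactly. Their poses are not given: they have to be found in the camera images.
- board_handle (a point): Centre of the red upright bar handle, 48 mm long (x axis), 14 thick (y), 32 tall (z, up), on the plunger of the bolted-down fixture with the cream wiring board (relays up to 75 mm high). Grip its flats from above. Moves and turns with the handle, about a vertical axis through this point. Locked: 100 mm above the bench, underside at 84. Steel collar below: radius 21 mm, top at 67 mm
- board_pull (a joint): Lift of the red-handled plunger in m: 0 locked (a cross pin in a slot stops any twist), 0.022 top stop. A spring pushes it down: 5 N when locked, 10 N at 17 mm. Above 14 mm the pin clears the collar's ridge and the handle can be twisted; 17 to 18 mm is a good height for that. At rest in the notch: about 0.0085
- board_twist (a joint): Twist of the red handle in rad, growing clockwise seen from above: 0 to 0.05 locked, stop at 1.31. The ridge ends at about 0.86; from there to the stop lies the rest notch, 5 mm lower than the ridge, its middle at 1.08 (62 degrees). Let down anywhere in it, the plunger stays up by itself; short of it, it does not seat
- empty_pull (a joint): Lift in m of the like plunger with the black handle on the empty fixture (no board on its round plate): 0 locked; it must stay down

How it is judged:
By the outcome, as a careful person would: the job done as asked, in the order asked, and still so for the second after the job is handed in, with the robot touching nothing.
It also fails if it takes over 32 s, if anything falls off the work surface, if the arm or the gripper's body presses on something with over 40 N, if the wrist force passes 120 N, or if a joint passes its speed limit or range.

ROBOT

A 6-joint arm with a two-finger parallel gripper is mounted at the origin on the work surface. World frame = base frame: x ahead of the robot, y to its left, z up, the work surface at z = 0. Lengths are in m, angles in rad, forces in N, time in s.
With the tool pointing down it reaches from about 0.375 to 0.9 m from the base axis. Payload 3.1 kg.
Tool frame: the origin (TCP) lies between the finger pads; the fingertips stand 11 mm ahead of it and the grasp point (between the pads) lies 8 mm behind it; z points along the fingers, y is the direction in which the jaws open and shut (so a half turn about z gives the same grasp; the last joint's range is limited). The gripper opens to 85 mm and grips with 20 to 120 N. Pads are 22 mm wide; open, the fingers measure 114 mm over their backs; the gripper's body (76 mm by 85 mm) begins 54 mm behind the grasp point. The pads swing forward as they close: fully open they stand 13 mm farther back than shut.
Start: joints at [0.93, 0.527, 1.433, -0, 1.181, -0.178], TCP at [0.278, 0.56, 0.242] pointing down, gripper open.
Joint ranges: [-3.08, 3.08], [-0.75, 2.2], [0.22, 2.44], [-1.43, 4.57], [0, 2.65], [-2.85, 2.85]. Speed limits (rad/s): [2.79, 2.79, 3.14, 3.14, 3.14, 3.14].

INTERFACE

Orientations are given as a unit quaternion [x, y, z, w].
In Python, from station import manip gives the robot as it stands.
- The arm moves only by the tool move_arm, never from a script. Its argument "deltas" is a list of rows, each a list of 5 numbers: the shift along the tool's x, y, z in units of 40 cm (1.0 is 40 cm), then the turn about the tool's z in units of 0.5 rad (1.0 is 0.5 rad), then the opening in per cent of the stroke, from 0 (shut) to 100 (fully open). In form: [[x, y, z, twist, grip], ...]. A call has exactly 8 rows; each row is the pose to reach, as a shift and turn from the pose commanded when the call began, along the tool's axes at that moment; what a row does not reach only later rows make up. A row lasts 1/12 s, in which the tool goes at most 41.7 mm and 7.16 degrees, less where a joint would pass 70% of its speed; a pose out of reach is approached as far as the arm can. A call with a number of a shift or a turn outside -1 to 1 is refused whole. A call with a gripper value outside its range is refused whole. The fingers move at their own pace and stop on an object; "force" is the grip in N (left out, the last holds). Time passes only in rows, so rows that repeat a pose let the fingers close, or fill a call up. It gives the time, the measured TCP pose, the force and the opening at its end, in the units of the state.
- manip.sense(): the state, without advancing time (a new reading comes with each control period).
- manip.snapshot(name): name is "scene" or "top"; returns (picture, depth): 420x560x3 uint8, red, green, blue; 420x560 float32, m along the optical axis (not along the pixel's ray), 0 where there is no reading.
- manip.get_calibration(name): a dict with "vfov" (degrees; the focal length in pixels is half the picture's height over the tangent of half this angle, whatever the lens; pixels are square), "cx", "cy" (the principal point, pixels), "pose" (4x4, takes a point from camera to world coordinates). Camera axes: x right, y down, z forward; pixel columns grow to the right and rows downward; lengths in m; the calibration is good to about 2 mm. A picture is of the moment at which its call begins. get_calibration takes no time and is no camera call.
- manip.sign_off(): hands the job in, once; it reports no verdict.
The state is a dict: "t": time; "q": joint angles; "qd": joint speeds; "tau": joint torques, N m; "tcp_pos": TCP position; "tool_rot": TCP orientation; "force": force on the tool from outside, world axes, zero at the start; "ft_torque": the same for the moment, N m; "finger_gap": opening from 0.0 (shut) to 1.0 (fully open).
Only numpy, scipy, OpenCV 4.12 (cv2) and the standard library are available. Lean on these libraries where they do the work, as an engineer would, in place of code of your own. Each camera call takes 0.05 s, during which the arm holds its last target.

## Working session

There is one attempt and no reset: what is moved stays moved. The work goes in short steps, Python scripts to look and compute and a tool call to move; the robot and the scene stay as the last step left them, time stands still between calls to the robot, and variables do not carry over. Pictures are saved under pics/ and viewed, and the job is handed in when it is done.

Besides the shell and the picture viewer there is one more tool, called after ">>>" as name(argument=value, ...), one argument or row to a line, values as JSON. move_arm: Moves the arm, as the interface text tells. Its arguments: {"type":"object","properties":{"deltas":{"type":"array","items":{"type":"array","items":{"type":"number"}}},"force":{"type":"number"}},"required":["deltas"]}

```bash
mkdir -p pics; ls; python3 - <<'E'
from station import manip
import cv2,numpy as np
for n in ("scene","top"):
    p,d=manip.snapshot(n)
    np.savez(f"pics/{n}0.npz",p=p,d=d)
    cv2.imwrite(f"pics/{n}0.png",p[:,:,::-1])
    c=manip.get_calibration(n);print(n,c)
s=manip.sense();print({k:np.round(v,4).tolist() for k,v in s.items()})
E
```

```text
pics
scene {'vfov': 48.2245205133842, 'cx': 272.40144136705794, 'cy': 208.4654242482867, 'pose': array([[ 0.41450351,  0.71787654, -0.55932112,  1.07837147],
       [ 0.91004678, -0.32609487,  0.25588473, -0.25372871],
       [ 0.0013019 , -0.61507351, -0.7884687 ,  0.87313877],
       [ 0.        ,  0.        ,  0.        ,  1.        ]])}
top {'vfov': 47.08542527753772, 'cx': 275.74494728644254, 'cy': 207.46918714763387, 'pose': array([[-1.24503004e-02, -9.88044105e-01,  1.53667941e-01,
         3.93947290e-01],
       [-9.99922427e-01,  1.22469797e-02, -2.26968945e-03,
         6.66642888e-03],
       [ 3.60585134e-04, -1.53684278e-01, -9.88119938e-01,
         9.86304893e-01],
       [ 0.00000000e+00,  0.00000000e+00,  0.00000000e+00,
         1.00000000e+00]])}
{'t': 0.1, 'q': [0.9305, 0.5284, 1.4338, -0.0, 1.1814, -0.1785], 'qd': [-0.0003, -0.0019, -0.0032, 0.0002, -0.0011, -0.0024], 'tau': [-0.0003, -44.331, -17.8585, -0.0003, 0.0039, -0.0], 'tcp_pos': [0.2781, 0.559, 0.2414], 'tool_rot': [0.2288, 0.9735, -0.0009, -0.0004], 'force': [-0.1189, -0.0258, -0.4838], 'ft_torque': [0.0135, 0.0359, 0.0211], 'finger_gap': 1.0022}
```

View pics/scene0.png

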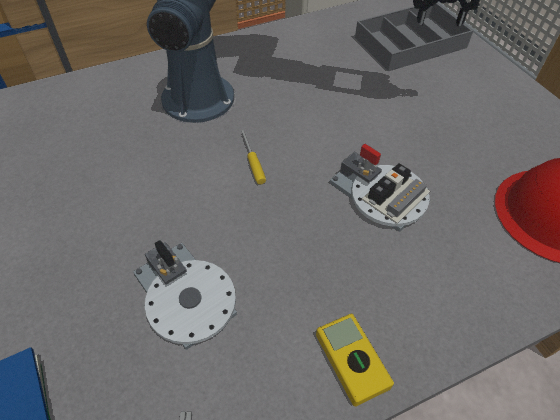

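View pics/top0.png

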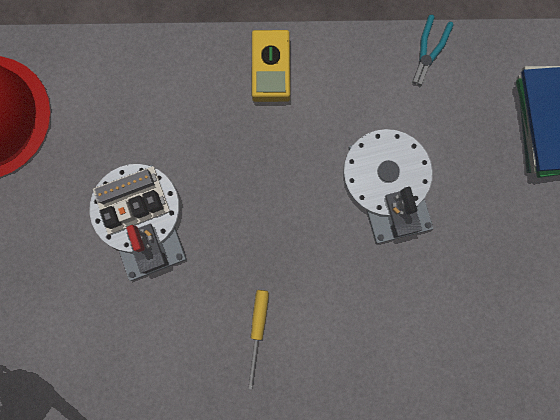

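The red handle is at about (370,154) in the scene view and (135,238) in the top view, on the fixture with the cream board. The black handle is on the empty plate at (407,200) in the top view.

```bash
cat > h.py <<'E'
import numpy as np,cv2
from station import manip
def cal(n):
    c=manip.get_calibration(n); f=210/np.tan(np.radians(c['vfov']/2)); return f,c['cx'],c['cy'],c['pose']
def ray(n,u,v):
    f,cx,cy,T=cal(n); d=np.stack([(np.asarray(u)-cx)/f,(np.asarray(v)-cy)/f,np.ones(np.shape(u))],-1)
    return T[:3,3],d@T[:3,:3].T
def plane(n,u,v,z):
    o,d=ray(n,u,v); return o+d*((z-o[2])/d[...,2])[...,None]
def cloud(n,d):
    v,u=np.indices(d.shape); o,r=ray(n,u,v); return o+r*d[...,None]
def redmask(p,box):
    h=cv2.cvtColor(p,cv2.COLOR_RGB2HSV); m=((h[...,0]<8)|(h[...,0]>172))&(h[...,1]>150)&(h[...,2]>50)
    b=np.zeros_like(m); x0,y0,x1,y1=box; b[y0:y1,x0:x1]=1; return m&b
E
python3 - <<'E'
from h import *
for n,box in (("top",(115,215,160,265)),("scene",(350,135,390,175))):
    z=np.load(f"pics/{n}0.npz");p,d=z['p'],z['d']
    m=redmask(p,box);C=cloud(n,d)
    P=C[m&(d>0)]
    print(n,m.sum(),"depth z pct",np.percentile(P[:,2],[2,20,50,80,98]).round(4), 'mean',P.mean(0).round(4))
    t=P[(P[:,2]>0.110)&(P[:,2]<.122)]
    if len(t)>5:
        r=cv2.minAreaRect((t[:,:2]*1000).astype(np.float32));print('toprect mm',r,len(t), t.mean(0))
    x0,y0,x1,y1=box;x0-=30;y0-=40;x1+=40;y1+=30
    crop=cv2.resize(p[y0:y1,x0:x1],None,fx=6,fy=6,interpolation=cv2.INTER_NEAREST)
    cv2.imwrite(f"pics/{n}0z.png",crop[:590,:790,::-1])
E
```

```text
top 181 depth z pct [0.1129 0.115  0.1166 0.1178 0.1195] mean [0.4778 0.2637 0.1163]
toprect mm ((477.7857971191406, 263.6584167480469), (46.434078216552734, 13.249457359313965), 21.06014060974121) 178 [0.47752387 0.26364997 0.11651971]
scene 233 depth z pct [0.0895 0.0978 0.1094 0.1161 0.1183] mean [0.4827 0.2624 0.1072]
toprect mm ((481.1217041015625, 265.1534729003906), (46.20798873901367, 15.059562683105469), 21.743146896362305) 113 [0.48182539 0.2638057  0.1153909 ]
```

View pics/top0z.png

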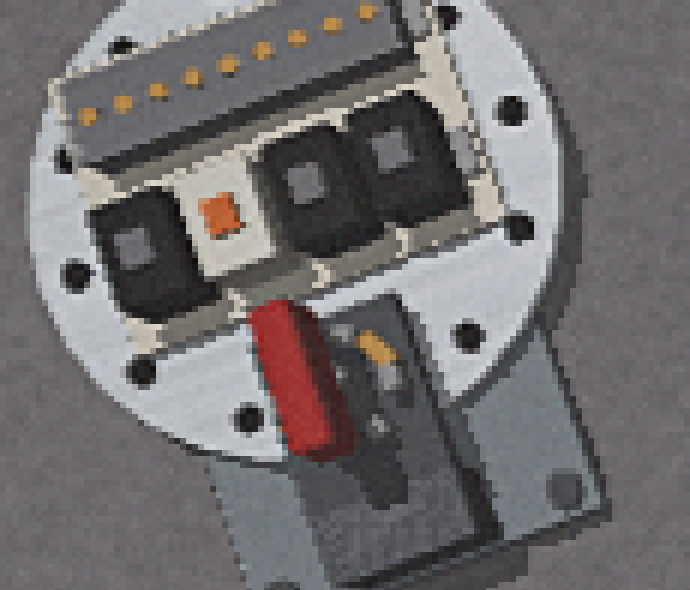

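View pics/scene0z.png

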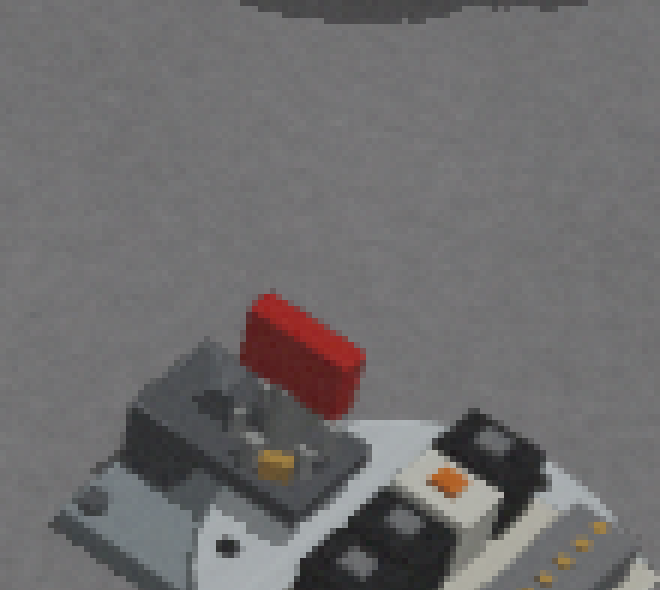

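```bash
python3 - <<'E'
from h import *
for n,box in (("top",(115,215,160,265)),("scene",(350,135,390,175))):
    z=np.load(f"pics/{n}0.npz");p,d=z['p'],z['d']
    m=redmask(p,box); V=p[...,0][m]; print(n,np.percentile(V,[5,20,35,50,65,80,95]))
    x0,y0,x1,y1=box
    thr,_=cv2.threshold(V.reshape(-1,1),0,255,cv2.THRESH_OTSU); print('otsu',thr)
    mt=(m&(p[...,0]>thr)).astype(np.uint8)
    k,l,st,ce=cv2.connectedComponentsWithStats(mt); i=1+np.argmax(st[1:,4]); mt=(l==i)
    v,u=np.nonzero(mt); P=plane(n,u+0.,v+0.,0.116)
    c=P[:,:2].mean(0); w,E=np.linalg.eigh(np.cov(P[:,:2].T)); a=np.degrees(np.arctan2(E[1,1],E[0,1]))
    r=cv2.minAreaRect((P[:,:2]*1000).astype(np.float32))
    print('n',mt.sum(),'c',c.round(4),'ang',a%180,'sz',np.sqrt(12*w)*1000,'rect',r)
    C=cloud(n,d)[mt]; print('depth mean',C.mean(0).round(4))
E
```

```text
top [121. 142. 153. 156. 157. 160. 164.]
otsu 129.0
n 160 c [0.478 0.264] ang 19.8747520563401 sz [11.73858563 45.18453842] rect ((478.10723876953125, 264.47808837890625), (45.47099685668945, 11.865190505981445), 19.944913864135742)
depth mean [0.4774 0.2623 0.122 ]
scene [ 87.6  89.   91.   92.  117.6 155.  157.4]
otsu 122.0
n 80 c [0.4803 0.2653] ang 19.86744070263248 sz [12.46524099 46.79358222] rect ((480.266845703125, 265.27606201171875), (45.69063186645508, 12.18082332611084), 20.106067657470703)
depth mean [0.4806 0.2651 0.1164]
```

```bash
cat >> h.py <<'E'
from scipy.spatial.transform import Rotation as R
def go(x,y,z,ydeg):
    s=manip.sense(); M=R.from_quat(s['tool_rot']).as_matrix()
    d=M.T@(np.array([x,y,z])-s['tcp_pos']); a=np.degrees(np.arctan2(M[1,1],M[0,1]))
    tw=np.radians(-(ydeg-a))
    print('t',s['t'],'tcp',s['tcp_pos'].round(4),'yang',a.round(2),'tilt',M[:,2].round(4),'F',s['force'].round(2),'T',s['ft_torque'].round(3),'gap',round(s['finger_gap'],3),'q6',s['q'][5].round(3))
    print('delta units',(d/0.4).round(4),'twist',(tw/0.5).round(4))
E
python3 -c "
from h import *
go(.479,.2646,.2,110)"
```

```text
t 0.1 tcp [0.2781 0.559  0.2414] yang 63.54 tilt [-0.0012 -0.0016 -1.    ] F [-0.12 -0.03 -0.48] T [0.014 0.036 0.021] gap 1.002 q6 -0.178
delta units [-0.7777 -0.435   0.1041] twist -1.6217
```

>>> move_arm(
  deltas=[
    [-0.09,-0.05,0,-0.12,90],
    [-0.18,-0.1,0,-0.25,80],
    [-0.27,-0.15,0,-0.37,70],
    [-0.36,-0.2,0,-0.5,60],
    [-0.45,-0.25,0,-0.62,60],
    [-0.54,-0.3,0,-0.75,60],
    [-0.63,-0.35,0,-0.87,60],
    [-0.7,-0.39,0,-1.0,60],
  ],
  force=60,
)

```text
t: 0.77
tcp_pos: [0.4609, 0.2925, 0.242]
tool_rot: [-0.02, 1.0, -0.0, -0.0]
force: [0.2, 0.1, 0.4]
finger_gap: 0.601
```

```bash
python3 -c "
from h import *
go(.479,.2646,.18,110)"
```

```text
t 0.7667 tcp [0.4609 0.2925 0.242 ] yang 92.3 tilt [-1.e-04 -7.e-04 -1.e+00] F [0.19 0.1  0.36] T [ 0.036 -0.016 -0.011] gap 0.601 q6 -1.249
delta units [-0.0425 -0.0714  0.1551] twist -0.618
```

>>> move_arm(
  deltas=[
    [-0.01,-0.02,0.02,-0.12,60],
    [-0.02,-0.04,0.04,-0.25,60],
    [-0.03,-0.06,0.07,-0.37,60],
    [-0.04,-0.07,0.1,-0.5,60],
    [-0.04,-0.07,0.13,-0.61,60],
    [-0.04,-0.07,0.15,-0.61,60],
    [-0.04,-0.07,0.15,-0.61,60],
    [-0.04,-0.07,0.15,-0.61,60],
  ],
)

```text
t: 1.43
tcp_pos: [0.4762, 0.2678, 0.1819]
tool_rot: [-0.17, 0.985, -0.0, -0.001]
force: [0.3, -0.1, -0.4]
finger_gap: 0.599
```

```bash
python3 - <<'E'
from h import *
go(.479,.2646,.097,110)
p,d=manip.snapshot("scene");np.savez("pics/scene1.npz",p=p,d=d)
cv2.imwrite("pics/scene1.png",cv2.resize(p[60:260,260:500],None,fx=3.3,fy=3)[...,::-1][:600,:800])
E
```

```text
t 1.4333 tcp [0.4762 0.2678 0.1819] yang 109.61 tilt [-1.4e-03 -4.0e-04 -1.0e+00] F [ 0.26 -0.1  -0.43] T [0.03  0.006 0.036] gap 0.599 q6 -1.605
delta units [-0.0043 -0.0099  0.2121] twist -0.0136
```

View pics/scene1.png

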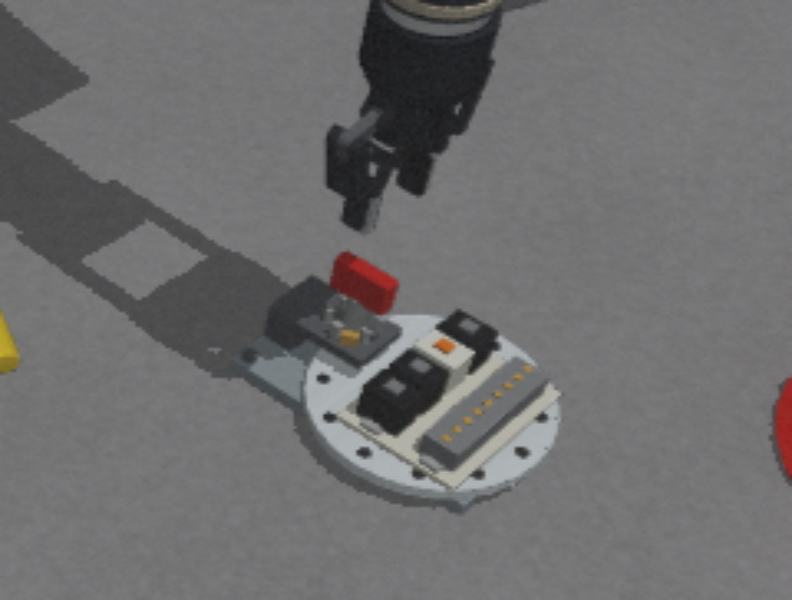

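The open gripper hangs above the red handle (at about (365,283) in the crop), with its jaws across the flats. Now I lower it.

>>> move_arm(
  deltas=[
    [-0.005,-0.01,0.02,-0.015,60],
    [-0.005,-0.01,0.05,-0.015,60],
    [-0.005,-0.01,0.09,-0.015,60],
    [-0.005,-0.01,0.13,-0.015,60],
    [-0.005,-0.01,0.17,-0.015,60],
    [-0.005,-0.01,0.2,-0.015,60],
    [-0.005,-0.01,0.212,-0.015,60],
    [-0.005,-0.01,0.212,-0.015,60],
  ],
)

```text
t: 2.15
tcp_pos: [0.4795, 0.2645, 0.0966]
tool_rot: [-0.174, 0.985, -0.0, -0.001]
force: [-0.6, -0.1, -0.1]
finger_gap: 0.602
```

```bash
python3 - <<'E'
from h import *
go(.479,.2646,.097,110)
for n,b in (("scene",(320,90,440,230)),("top",(80,180,200,290))):
    p,d=manip.snapshot(n)
    x0,y0,x1,y1=b
    cv2.imwrite(f"pics/{n}2.png",cv2.resize(p[y0:y1,x0:x1],None,fx=4,fy=4)[...,::-1])
E
python3 -c "
import cv2,numpy as np
a=cv2.imread('pics/scene2.png');b=cv2.imread('pics/top2.png')
o=np.zeros((560,800,3),np.uint8);o[:a.shape[0],:400]=a[:,:400];o[:b.shape[0],400:800]=b[:,:400];cv2.imwrite('pics/both2.png',o)"
```

```text
t 2.15 tcp [0.4795 0.2645 0.0966] yang 110.1 tilt [-1.7e-03 -6.0e-04 -1.0e+00] F [-0.59 -0.13 -0.14] T [ 0.056  0.055 -0.037] gap 0.602 q6 -1.622
delta units [ 0.001   0.0007 -0.0011] twist 0.0034
```

View pics/both2.png

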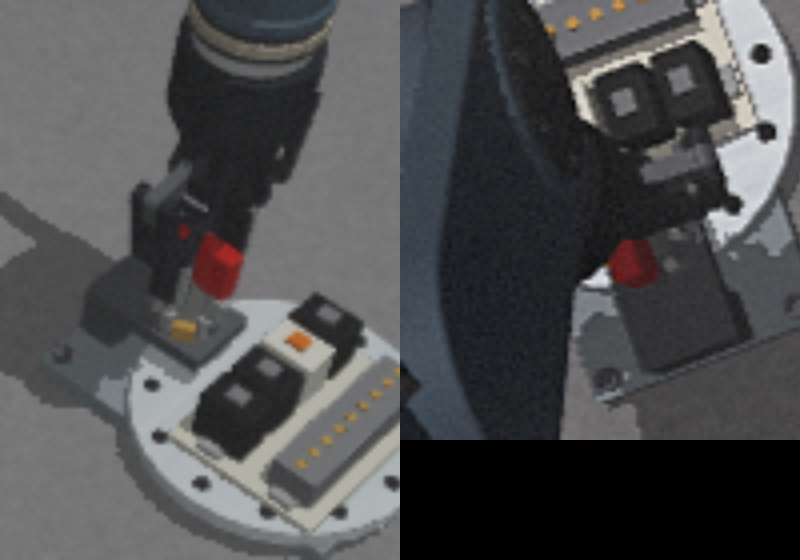

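The handle sits between the open jaws (red at (215,265) in the left crop) with nothing touching. Now I close them.

>>> move_arm(
  deltas=[
    [0,0,0,0,40],
    [0,0,0,0,30],
    [0,0,0,0,20],
    [0,0,0,0,10],
    [0,0,0,0,5],
    [0,0,0,0,0],
    [0,0,0,0,0],
    [0,0,0,0,0],
  ],
  force=60,
)

```text
t: 2.92
tcp_pos: [0.4803, 0.2653, 0.0986]
tool_rot: [-0.174, 0.985, 0.0, 0.001]
force: [-1.2, 2.3, 5.5]
finger_gap: 0.155
```

```bash
python3 -c "
from h import *
go(.479,.2646,.097,110)"
```

```text
t 2.9167 tcp [0.4803 0.2653 0.0986] yang 110.08 tilt [ 0.0016  0.0013 -1.    ] F [-1.15  2.27  5.49] T [ 0.321  0.221 -0.058] gap 0.155 q6 -1.621
delta units [ 0.0036 -0.0007  0.004 ] twist 0.0028
```

>>> move_arm(
  deltas=[
    [0,0,-0.01,0,0],
    [0,0,-0.02,0,0],
    [0,0,-0.03,0,0],
    [0,0,-0.04,0,0],
    [0,0,-0.05,0,0],
    [0,0,-0.05,0,0],
    [0,0,-0.05,0,0],
    [0,0,-0.05,0,0],
  ],
)

```text
t: 3.58
tcp_pos: [0.48, 0.2651, 0.1169]
tool_rot: [-0.174, 0.985, 0.0, 0.0]
force: [2.5, 4.9, -11.7]
finger_gap: 0.151
```

```bash
python3 - <<'E'
from h import *
go(.479,.2646,.1161,110)
p,d=manip.snapshot("scene");np.savez("pics/scene3.npz",p=p,d=d)
cv2.imwrite("pics/scene3.png",cv2.resize(p[100:220,320:440],None,fx=5,fy=5)[...,::-1])
E
```

```text
t 3.5833 tcp [0.48   0.2651 0.1169] yang 110.07 tilt [ 2.e-04  9.e-04 -1.e+00] F [  2.5    4.85 -11.68] T [ 0.87  -0.491  0.007] gap 0.151 q6 -1.621
delta units [ 0.0028 -0.0003  0.002 ] twist 0.0024
```

View pics/scene3.png

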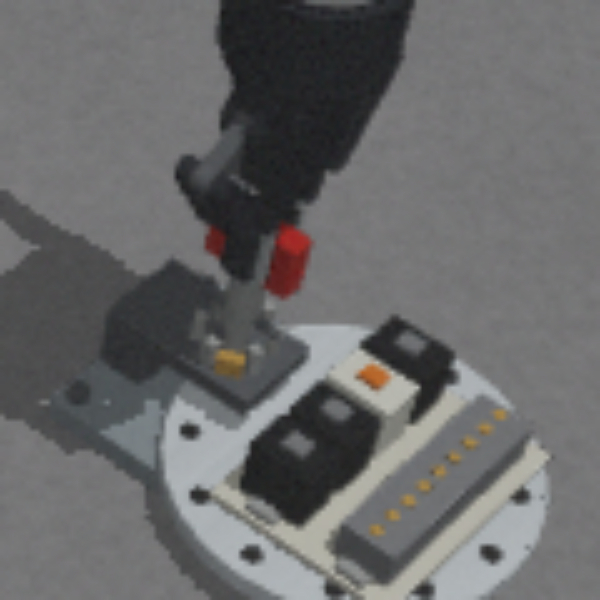

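Handle is lifted about 18 mm, and the force of about 11 N matches the spring. Next I twist clockwise (positive about tool z).

>>> move_arm(
  deltas=[
    [0,0,0,0.1,0],
    [0,0,0,0.22,0],
    [0,0,0,0.34,0],
    [0,0,0,0.46,0],
    [0,0,0,0.58,0],
    [0,0,0,0.7,0],
    [0,0,0,0.75,0],
    [0,0,0,0.75,0],
  ],
)

```text
t: 4.3
tcp_pos: [0.4801, 0.2645, 0.117]
tool_rot: [0.012, 1.0, -0.0, 0.0]
force: [3.2, 3.0, -12.5]
finger_gap: 0.152
```

```bash
python3 - <<'E'
from h import *
go(.4798,.265,.1161,110-62)
E
```

```text
t 4.3 tcp [0.4801 0.2645 0.117 ] yang 88.61 tilt [ 1.e-04 -2.e-04 -1.e+00] F [  3.16   2.98 -12.49] T [ 0.498 -0.577 -0.044] gap 0.152 q6 -1.247
delta units [0.0008 0.0012 0.0022] twist 1.4176
```

>>> move_arm(
  deltas=[
    [0,0,0,0.1,0],
    [0,0,0,0.22,0],
    [0,0,0,0.34,0],
    [0,0,0,0.46,0],
    [0,0,0,0.58,0],
    [0,0,0,0.7,0],
    [0,0,0,0.75,0],
    [0,0,0,0.75,0],
  ],
)

```text
t: 4.97
tcp_pos: [0.4799, 0.264, 0.1172]
tool_rot: [0.198, 0.98, -0.001, -0.0]
force: [2.4, 0.4, -11.8]
finger_gap: 0.148
```

>>> move_arm(
  deltas=[
    [0,0,0,0.1,0],
    [0,0,0,0.22,0],
    [0,0,0,0.34,0],
    [0,0,0,0.46,0],
    [0,0,0,0.58,0],
    [0,0,0,0.66,0],
    [0,0,0,0.66,0],
    [0,0,0,0.66,0],
  ],
)

```text
t: 5.63
tcp_pos: [0.4795, 0.2637, 0.1172]
tool_rot: [0.355, 0.935, -0.001, -0.0]
force: [1.8, -2.9, -9.9]
finger_gap: 0.154
```

```bash
python3 - <<'E'
from h import *
go(.4798,.265,.107,110-62)
p,d=manip.snapshot("scene")
cv2.imwrite("pics/scene4.png",cv2.resize(p[100:220,320:440],None,fx=5,fy=5)[...,::-1])
E
```

```text
t 5.6333 tcp [0.4795 0.2637 0.1172] yang 48.36 tilt [-0.0013 -0.0018 -1.    ] F [ 1.84 -2.92 -9.91] T [-0.536 -0.553 -0.036] gap 0.154 q6 -0.544
delta units [0.0017 0.003  0.0255] twist 0.0127
```

View pics/scene4.png

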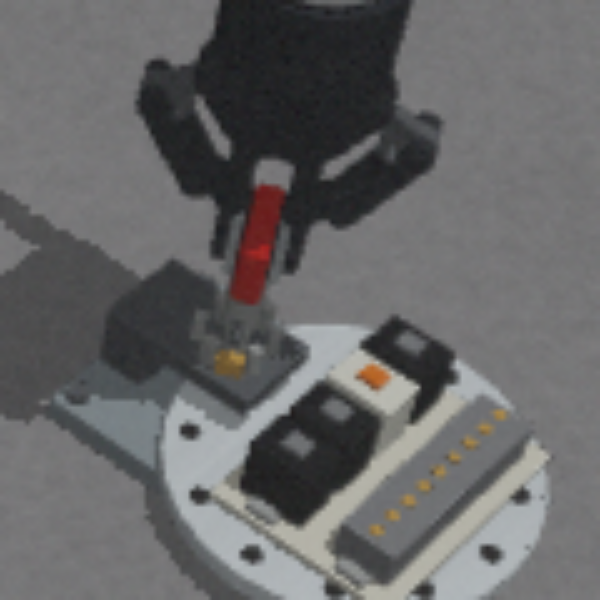

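The handle has turned with the gripper (red bar at (258,250) in the crop). The turn reads about 62°. Now I let it down gently into the notch.

>>> move_arm(
  deltas=[
    [0,0,0.005,0,0],
    [0,0,0.01,0,0],
    [0,0,0.015,0,0],
    [0,0,0.02,0,0],
    [0,0,0.024,0,0],
    [0,0,0.026,0,0],
    [0,0,0.026,0,0],
    [0,0,0.026,0,0],
  ],
)

```text
t: 6.35
tcp_pos: [0.4796, 0.2638, 0.1072]
tool_rot: [0.356, 0.935, -0.001, -0.0]
force: [2.5, -4.8, -8.2]
finger_gap: 0.15
```

```bash
python3 - <<'E'
from h import *
go(.4798,.265,.107,110-62)
E
```

```text
t 6.35 tcp [0.4796 0.2638 0.1072] yang 48.3 tilt [-0.001  -0.0016 -1.    ] F [ 2.54 -4.75 -8.23] T [-0.858 -0.407  0.057] gap 0.15 q6 -0.542
delta units [0.0015 0.0026 0.0005] twist 0.0104
```

>>> move_arm(
  deltas=[
    [0,0,0.001,0,0],
    [0,0,0.002,0,0],
    [0,0,0.003,0,0],
    [0,0,0.004,0,0],
    [0,0,0.005,0,0],
    [0,0,0.005,0,0],
    [0,0,0.005,0,0],
    [0,0,0.005,0,0],
  ],
)

```text
t: 7.02
tcp_pos: [0.4797, 0.2639, 0.1069]
tool_rot: [0.356, 0.935, -0.001, 0.0]
force: [-0.4, -6.2, 3.3]
finger_gap: 0.154
```

```bash
python3 - <<'E'
from h import *
go(.4798,.265,.107,110-62)
E
```

```text
t 7.0167 tcp [0.4797 0.2639 0.1069] yang 48.31 tilt [-1.0e-04 -1.5e-03 -1.0e+00] F [-0.36 -6.16  3.29] T [-1.123e+00  9.100e-02  1.000e-03] gap 0.154 q6 -0.542
delta units [ 0.0016  0.0024 -0.0003] twist 0.0109
```

The force has reversed to +3 N at about 8.3 mm lift, so the plunger is resting in the notch. Now I release it.

>>> move_arm(
  deltas=[
    [0,0,0,0,20],
    [0,0,0,0,25],
    [0,0,0,0,35],
    [0,0,0,0,45],
    [0,0,0,0,55],
    [0,0,0,0,60],
    [0,0,0,0,60],
    [0,0,0,0,60],
  ],
)

```text
t: 7.68
tcp_pos: [0.4797, 0.2647, 0.1049]
tool_rot: [0.357, 0.934, -0.0, -0.0]
force: [0.6, -0.5, 0.5]
finger_gap: 0.602
```

```bash
python3 - <<'E'
from h import *
go(.4798,.265,.107,110-62)
p,d=manip.snapshot("scene")
cv2.imwrite("pics/scene5.png",cv2.resize(p[100:220,320:440],None,fx=5,fy=5)[...,::-1])
E
```

```text
t 7.6833 tcp [0.4797 0.2647 0.1049] yang 48.22 tilt [-5.e-04 -1.e-04 -1.e+00] F [ 0.59 -0.5   0.48] T [ 0.01  -0.023 -0.018] gap 0.602 q6 -0.542
delta units [ 0.0003  0.0007 -0.0052] twist 0.0077
```

View pics/scene5.png

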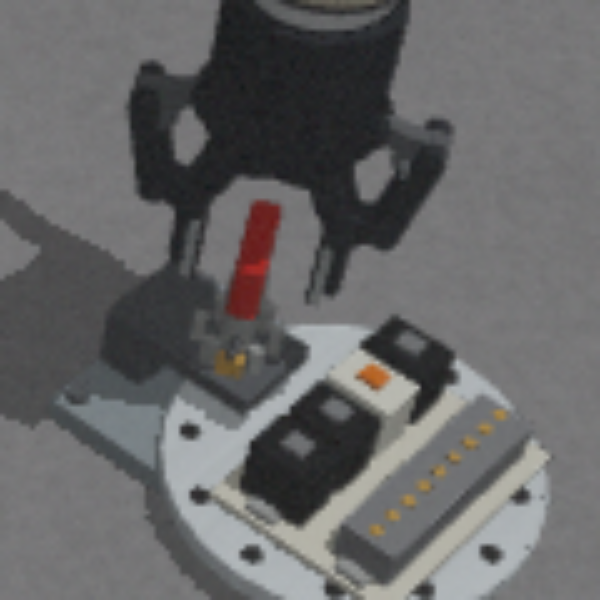

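The jaws are open and clear on both sides, and the handle stands raised and turned at (255,260). I'll go straight up, then back away to look.

>>> move_arm(
  deltas=[
    [0,0,-0.04,0,60],
    [0,0,-0.1,0,60],
    [0,0,-0.18,0,60],
    [0,0,-0.26,0,60],
    [0,0,-0.34,0,60],
    [-0.08,0,-0.36,0,60],
    [-0.16,0,-0.36,0,60],
    [-0.24,0,-0.36,0,60],
  ],
)

```text
t: 8.4
tcp_pos: [0.5524, 0.2005, 0.2508]
tool_rot: [0.356, 0.935, 0.001, 0.001]
force: [0.9, -0.6, -0.8]
finger_gap: 0.599
```

```bash
python3 -c "
from h import *
go(.42,.45,.25,48)"
```

```text
t 8.4 tcp [0.5524 0.2005 0.2508] yang 48.31 tilt [ 3.e-03  6.e-04 -1.e+00] F [ 0.9  -0.57 -0.79] T [-0.038  0.002 -0.05 ] gap 0.599 q6 -0.685
delta units [0.662  0.2456 0.0013] twist 0.0109
```

>>> move_arm(
  deltas=[
    [0.1,0.01,0,0,60],
    [0.2,0.03,0,0,60],
    [0.3,0.05,0,0,60],
    [0.4,0.07,0,0,60],
    [0.5,0.08,0,0,60],
    [0.6,0.09,0,0,60],
    [0.7,0.1,0,0,60],
    [0.78,0.11,0,0,60],
  ],
)

```text
t: 9.07
tcp_pos: [0.3456, 0.4429, 0.2489]
tool_rot: [0.356, 0.934, -0.0, -0.001]
force: [2.0, -0.0, -0.2]
finger_gap: 0.598
```

```bash
python3 - <<'E'
from h import *
go(.3,.5,.25,48)
for n in ("scene","top"):
    p,d=manip.snapshot(n); np.savez(f"pics/{n}6.npz",p=p,d=d); cv2.imwrite(f"pics/{n}6.png",p[...,::-1])
    m=redmask(p,(340,130,395,185) if n=="scene" else (105,205,170,270))
    V=p[...,0][m]; thr,_=cv2.threshold(V.reshape(-1,1),0,255,cv2.THRESH_OTSU)
    C=cloud(n,d)[m&(d>0)]; print(n,m.sum(),'thr',thr,'z pct',np.percentile(C[:,2],[2,50,90,98]).round(4))
    t=C[C[:,2]>np.percentile(C[:,2],98)-0.007][:,:2]; w,E=np.linalg.eigh(np.cov(t.T)); print('c',t.mean(0).round(4),'ang',np.degrees(np.arctan2(E[1,1],E[0,1]))%180,np.sqrt(12*w)*1e3)
E
```

```text
t 9.0667 tcp [0.3456 0.4429 0.2489] yang 48.27 tilt [-1.2e-03 -1.0e-04 -1.0e+00] F [ 2.01 -0.05 -0.19] T [-0.006 -0.02   0.001] gap 0.598 q6 -0.134
delta units [ 0.1801  0.0308 -0.0025] twist 0.0094
scene 127 thr 126.0 z pct [0.0978 0.1235 0.1262 0.1272]
c [0.4813 0.264 ] ang 138.23269877677598 [12.42758524 48.04529307]
top 172 thr 136.0 z pct [0.1212 0.1248 0.1265 0.1279]
c [0.4777 0.2634] ang 139.56642616039713 [11.69968523 46.09158117]
```

View pics/scene6.png

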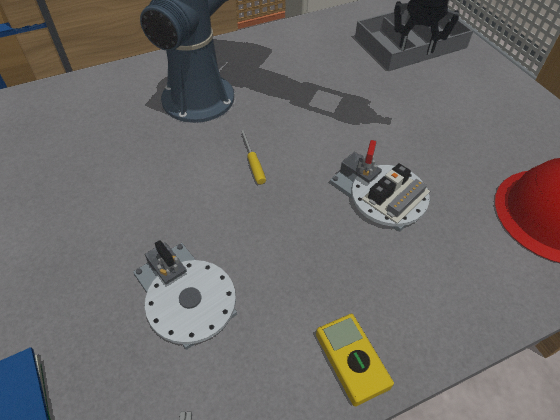

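View pics/top6.png

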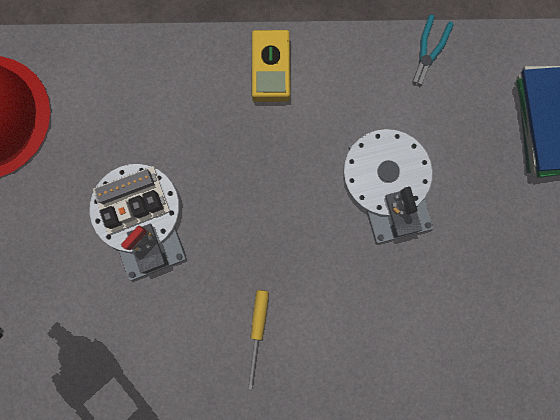

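The red bar at (371,150) in the scene view and (133,238) in the top view is raised and turned by about 61°. The black handle at (165,253) and (407,200) looks as it did before, and the gripper is clear.

```bash
python3 -c "
from h import *
s=manip.sense();print(s['t'],abs(s['qd']).max(),s['force'])
print(manip.sign_off())"
```

```text
9.1667 0.07448769596753964 [-0.4728696   0.06434494  0.48410451]
the job is handed in; nothing more can be done
None
```

The board fixture is released. I gripped the red handle, pulled it up about 18 mm and twisted it clockwise about 62°. I then let it down until the force reversed, opened the jaws and backed away. I handed the job in at 9.2 s, well under the 32 s limit.

- **Plunger held up:** with the gripper clear, the top-camera depth shows the handle about 8 mm above its locked height. The arm position gave 8.3 mm when it seated, and the expected rest height is 8.5 mm.
- **Twist:** the handle's direction went from about 20° to about 139–140° in the top view, a clockwise turn of about 60–61°. That is inside the notch, whose middle is at 62°. The scene view read about 138°, or 62°.
- **Empty fixture:** I never went near its black handle. It looks unchanged in both views, but I checked that by eye only.
- **Forces:** the highest reading after any move was about 13 N, seen while holding the handle up.
- **Disagreement:** the two cameras differed by 2–4 mm on the handle's position, so I aimed near the middle. The only effect was about 6 N sideways at the end, which went to zero on release.

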